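# Put the cutlery and seasonings away in their bays

## Robot

A 6-joint arm with a two-finger parallel gripper is mounted at the origin on a cart in front of the work surface, level with it; the furniture and walls round the work are solid. World frame = base frame: x ahead of the robot, y to its left, z up, the work surface at z = 0. Lengths are in m, angles in degrees, forces in N, time in s.
With the tool pointing down it reaches from about 0.375 to 0.9 m from the base axis. Payload 3.1 kg.
Tool frame: the origin (TCP) lies midway between the tips of the shut fingers; the grasp point (between the pads) lies 19 mm behind it; z points along the fingers, y is the line along which they close (so a half turn about z gives the same grasp; the last joint's range is limited). The gripper opens to 87 mm and grips with 3 to 60 N. Pads are 19 mm wide; open, the fingers measure 117 mm over their backs; the gripper's body (75 mm by 190 mm) begins 51 mm behind the grasp point.
Start: joints at [57.382, 30.224, 82.088, -0, 67.689, -10.227], TCP at [0.238, 0.578, 0.223] pointing down, gripper open.
Joint ranges: [-176.69, 176.69], [-43.24, 126.21], [12.49, 139.97], [-82, 262], [0, 151.66], [-163.58, 163.58]. Speed limits (degrees/s): [159.86, 159.86, 180, 180, 180, 180].

## Interface

Orientations are given as a 3x3 rotation matrix whose columns are the frame's x, y, z axes.
In Python, from rig import bot, capture gives the robot as it stands.
- The arm moves only by the shell command python3 -m handwheel 'ROWS'. ROWS is rows parted by semicolons, their numbers by spaces, 1 to 20 of them, each of 7 numbers: dx, dy, dz in m, then a rotation vector rx, ry, rz in degrees, then the opening from 0.0 (shut) to 1.0 (fully open); each row is the pose to reach, as a shift and turn from the pose commanded when the command began, along the tool's axes at that moment; what a row does not reach only later rows make up. A row lasts 1/10 s, in which the tool goes at most 0.05 m and 8.59 degrees, less where a joint would pass 70% of its speed; a pose out of reach is approached as far as the arm can. The fingers move at their own pace and stop on an object; the grip force is fixed at half the most. Time passes only in rows, so rows that do not move let the fingers close. It prints the time, the measured TCP pose, the force, the opening and the grip force at its end.
- bot.read_state(): the state, without advancing time (a new reading comes with each control period).
- capture(name): name is "scene" or "top"; returns a dict with "color" (384x512x3 uint8, red, green, blue), "K" (3x3 intrinsics, pixels), "view" (4x4, takes a point from world to camera coordinates). Camera axes: x right, y up, looking along -z (the intrinsics and any distortion apply to the point x, -y, -z); pixel columns grow to the right and rows downward; lengths in m; the calibration is good to about 2 mm. A picture is of the moment at which its call begins. There is no depth.
- bot.hand_in(): hands the job in; it is judged then, once.
The state is a dict: "time_s": time; "joint_positions": joint angles; "qvel": joint speeds; "tau": joint torques, N m; "position": TCP position; "tcp_rot": TCP orientation; "force": force on the tool from outside, world axes, zero at the start; "moment": the same for the moment, N m; "opening": opening from 0.0 (shut) to 1.0 (fully open); "grasp_force": force on a finger pad.
Only numpy, scipy, OpenCV 4.12 (cv2) and the standard library are available. Lean on these libraries where they do the work, as an engineer would, in place of code of your own. Each camera call takes 0.05 s, during which the arm holds its last target. There are 200 camera calls.

## Task

Put these four things away where each belongs: lay the fork flat in the long bay of the white cutlery tray and the teaspoon flat in its shorter bay (the one that just fits a teaspoon, not the tiny spare bay), and stand the wooden pepper mill in the larger pocket of the dark wooden stand and the salt shaker in the smaller pocket. Keep the mill and the shaker upright all the time, and leave the short tin and the onion where they are.

Things in the scene. Friction and masses are not known exactly. Their poses are not given: they have to be found in the camera images.
- fork: Loose steel dinner fork lying flat on the draining board (left; 2.5 mm above the worktop), 204 x 28 x 18 mm. Origin: centre of its length, level with its underside; x along its length, prongs towards +x, z up. The handle arches: at the middle it is 11 mm wide and lies 12 to 16 mm above it. Grasp it there, across its length, fingertips just above the surface.
- teaspoon: Loose steel teaspoon lying flat on the draining board, 137 x 28 x 13 mm. Origin: centre of its length, level with its underside; x along its length, bowl towards +x, z up. Its handle arches like the fork's: at the middle it is 10 mm wide and lies 8 to 12 mm above the surface. Grasp it there, across its length, fingertips just above the surface.
- pepper_mill: Loose turned-wood pepper mill standing on the worktop, round, 58 mm in diameter, 170 mm high in all. Origin: centre of its underside, z up. Body to z = 122 mm, head (48 mm diameter, does not turn) from z = 123 to 159 mm, a 12 mm knob above that. Grasp the head from above at about z = 135 mm.
- salt_shaker: Loose glass salt shaker with a grey top standing on the worktop, round, 44 mm in diameter to z = 66 mm, about 34 mm at the top, 90 mm high. Origin: centre of its underside, z up. Grasp it round the body from above at about z = 50 mm.
- cutlery_tray: Fixed white tray, 242 (x) x 194 (y) x 28 mm high, floor 5 mm, walls 6 mm. Origin: centre of its underside; x along the bays, roughly away from the robot. Long bay (fork): centre x = 0, y = +47 mm, inside 230 x 88 mm. Shorter bay (teaspoon): centre x = -35, y = -47, inside 160 (x) x 88. Tiny spare bay, stays empty: centre x = +83, y = -47, inside 64 x 88. Tray and stand may swap places.
- seasoning_stand: Fixed dark wooden stand, 182 (x) x 98 (y) x 28 mm high, floor 5 mm. Origin: centre of its underside; x along the row of two square pockets, roughly away from the robot. Larger pocket (pepper mill): centre x = -42, y = 0 mm, inside 84 x 84 mm. Smaller pocket (salt shaker): centre x = +48, y = 0 mm, inside 72 x 72 mm.
- short_tin: Bystander: loose short tin standing on the worktop near its front edge, 75 mm in diameter, 58 mm high, origin at the centre of its underside. To be left alone.
- onion: Bystander: loose onion on the worktop behind the trays, 78 mm in diameter, 85 mm high, origin at its underside. To be left alone.
Things that resemble listed ones, but are neither listed nor needed, are in the scene too. Leave any green look-alike of the teaspoon alone.

How it is judged (in metres and radians):
At the end, for the whole second after the job is handed in: Fork flat in the long bay and teaspoon flat in the shorter bay, middles within 18 mm lengthwise and 36 mm crosswise of the bay centre; mill upright on the floor of the larger pocket, shaker of the smaller, within 16 mm of its centre each way; all released and at rest (x of fork in the frame of cutlery_tray between -0.018 and 0.018 m and y of fork in the frame of cutlery_tray between 0.011 and 0.083 m and z of fork in the frame of cutlery_tray between 0 and 0.026 m and x of teaspoon in the frame of cutlery_tray between -0.053 and -0.017 m and y of teaspoon in the frame of cutlery_tray between -0.083 and -0.011 m and z of teaspoon in the frame of cutlery_tray between 0 and 0.021 m and angle between the z axis of each of fork, teaspoon and the z axis of cutlery_tray, either way round below 0.12 rad and x of pepper_mill in the frame of seasoning_stand between -0.058 and -0.026 m and y of pepper_mill in the frame of seasoning_stand between -0.016 and 0.016 m and z of pepper_mill in the frame of seasoning_stand between 0.002 and 0.009 m and x of salt_shaker in the frame of seasoning_stand between 0.031 and 0.065 m and y of salt_shaker in the frame of seasoning_stand between -0.017 and 0.017 m and z of salt_shaker in the frame of seasoning_stand between 0.002 and 0.009 m and angle between each of pepper_mill, salt_shaker's own z axis and vertical below 0.1 rad and linear speed of each of fork, teaspoon, pepper_mill, salt_shaker below 0.03 m/s and angular speed of each of fork, teaspoon, pepper_mill, salt_shaker below 0.5 rad/s); the robot touches nothing.
It fails at once if the short tin is shifted by more than 30 mm (distance of short_tin from where it was at the start of the episode above 0.03 m).
It fails at once if the onion is shifted by more than 30 mm (distance of onion from where it was at the start of the episode above 0.03 m).
It fails at once if the pepper mill is tipped (more than 35 degrees) (angle between pepper_mill's own z axis and vertical above 0.61 rad).
It fails at once if the salt shaker is tipped (more than 35 degrees) (angle between salt_shaker's own z axis and vertical above 0.61 rad).
It also fails if it takes over 104 s, if anything falls off the work surface, if the arm or the gripper's body presses on something with over 40 N, if the wrist force passes 120 N, or if a joint passes its speed limit or range.

## Working session

There is one attempt and no reset: what is moved stays moved. The work goes in short steps, Python scripts to look and compute and a shell command to move; the robot and the scene stay as the last step left them, time stands still between calls to the robot, and variables do not carry over. Pictures are saved under pics/ and viewed, at most 14 in all, crops included, and the job is handed in when it is done.

```bash
ls; mkdir -p pics; python3 - <<'E'
from rig import bot,capture
import cv2,numpy as np
for n in("scene","top"):
    c=capture(n); cv2.imwrite(f"pics/{n}0.png",c["color"][:,:,::-1]); np.savez(f"{n}0.npz",**{k:c[k] for k in c if k in("color","K","view")}); print(n,c.keys(),c["K"].tolist(),np.round(c["view"],4).tolist())
s=bot.read_state();print({k:np.round(v,4).tolist() for k,v in s.items()})
E
```

```text
pics
scene dict_keys(['color', 'K', 'view']) [[398.944911061211, 0.0, 255.17593838804308], [0.0, 398.944911061211, 193.4866374135004], [0.0, 0.0, 1.0]] [[0.8623, -0.5063, 0.0101, -0.4019], [0.3568, 0.6215, 0.6974, -0.2466], [-0.3594, -0.5978, 0.7166, -0.8661], [0.0, 0.0, 0.0, 1.0]]
top dict_keys(['color', 'K', 'view']) [[391.0357029954294, 0.0, 259.60385024764196], [0.0, 391.0357029954294, 189.47798076314498], [0.0, 0.0, 1.0]] [[-0.029, -0.9995, 0.0083, 0.0658], [0.9931, -0.0279, 0.114, -0.523], [-0.1137, 0.0115, 0.9935, -0.9379], [0.0, 0.0, 0.0, 1.0]]
{'time_s': 0.1, 'joint_positions': [57.381, 30.2724, 82.1491, -0.0013, 67.6895, -10.2286], 'qvel': [-0.0359, -0.0969, -0.2034, -0.0028, 0.0007, -0.0093], 'tau': [-0.0008, -44.0987, -17.715, 0.0635, 0.0534, -0.0001], 'position': [0.2377, 0.5773, 0.2217], 'tcp_rot': [[-0.9246, 0.3809, -0.001], [0.3809, 0.9246, -0.0016], [0.0003, -0.0019, -1.0]], 'force': [0.6962, 0.1212, -0.1311], 'moment': [-0.0357, -0.0286, -0.0031], 'grasp_force': 0.0, 'opening': 1.0005}
```

View pics/top0.png

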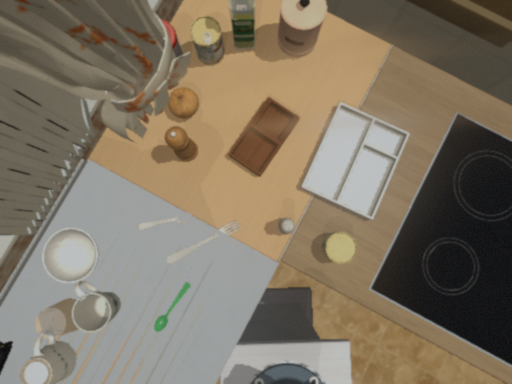

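View pics/scene0.png

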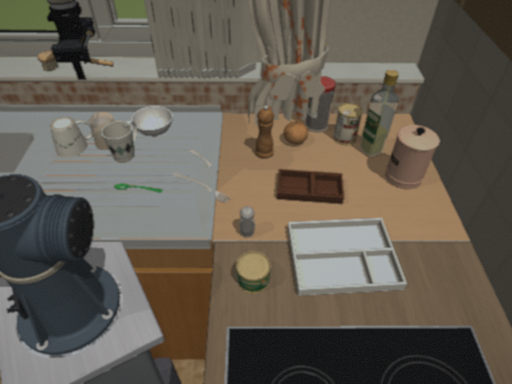

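Candidates in the top view:
- **Fork:** (203,243), the only one.
- **Teaspoon:** steel piece at (158,222). The green one at (172,307) is the look-alike to avoid.
- **Mill:** (180,142), the brown turned wood.
- **Shaker:** (286,226), grey.
- **Tin:** bystander at (340,247). Another tin stands at (208,40).
- **Onion:** (183,102).
- **Tray and stand:** tray at (355,160), stand at (264,136).

I'll check these in one close crop.

```bash
python3 - <<'E'
import cv2,numpy as np
t=cv2.imread("pics/top0.png");s=cv2.imread("pics/scene0.png")
a=cv2.resize(t[190:290,120:320],None,fx=4,fy=4,interpolation=cv2.INTER_CUBIC)
b=cv2.resize(s[140:215,165:240],(200,200),interpolation=cv2.INTER_CUBIC)
c=cv2.resize(t[100:175,140:215],(200,200),interpolation=cv2.INTER_CUBIC)
d=cv2.resize(s[95:170,230:305],(200,200),interpolation=cv2.INTER_CUBIC)
e=cv2.resize(s[190:265,215:290],(200,200),interpolation=cv2.INTER_CUBIC)
cv2.imwrite("pics/crop1.png",np.vstack([a,np.hstack([b,c,d,e])]))
E
```

```text
(no output)
```

View pics/crop1.png

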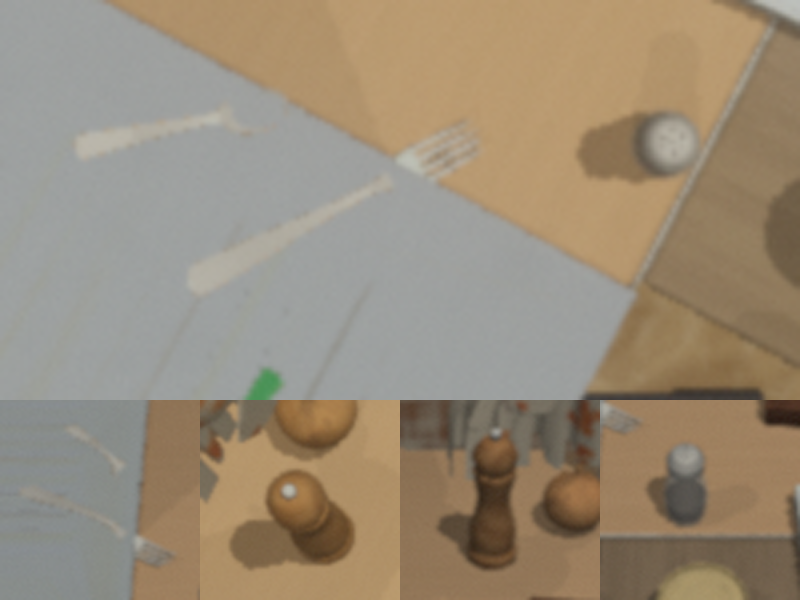

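The crop confirms the choices. The teaspoon is the steel piece with its handle end at top-view (139.5,227) and neck at (175.5,219.5); its bowl reflects the board. The fork runs from its handle end at (167.5,261) to its prongs at (239,225). The mill's knob is at (178,134), and the shaker is at (287,226).

```bash
cat > h.py <<'E'
import numpy as np,cv2
def load(n):
    d=np.load(n); return d["color"],d["K"],d["view"]
def ray(px,K,V,z):
    px=np.atleast_2d(px).astype(float); R,t=V[:3,:3],V[:3,3]
    d=np.c_[(px-K[[0,1],2])/K[0,0],np.ones(len(px))]*[1,-1,-1]
    d=d@R; c=-R.T@t
    return c+d*((z-c[2])/d[:,2])[:,None]
def proj(p,K,V):
    q=np.atleast_2d(p)@V[:3,:3].T+V[:3,3]; return q[:,:2]*[1,-1]/-q[:,2:]*K[0,0]+K[[0,1],2]
def tri(p1,c1,p2,c2):
    a0,a1=ray(p1,*c1,0)[0],ray(p1,*c1,.3)[0];b0,b1=ray(p2,*c2,0)[0],ray(p2,*c2,.3)[0]
    u,v=a1-a0,b1-b0; s=np.linalg.lstsq(np.c_[u,-v],b0-a0,rcond=None)[0]
    A,B=a0+s[0]*u,b0+s[1]*v; return (A+B)/2,np.linalg.norm(A-B)
E
python3 - <<'E'
from h import *
np.set_printoptions(precision=4,suppress=True)
im,K,V=load("top0.npz");T=(K,V); im2,K2,V2=load("scene0.npz");S=(K2,V2)
print("cam",-V[:3,:3].T@V[:3,3])
R=lambda p,z:ray(p,*T,z)[:,:3]
f=R([(167.5,261),(239,225)],.008); print("fork",f,np.linalg.norm(f[1]-f[0]),f.mean(0),np.degrees(np.arctan2(*(f[1]-f[0])[1::-1])))
s=R([(139.5,227),(175.5,219.5)],.007); d=(s[1]-s[0])/np.linalg.norm(s[1]-s[0]); print("spoon",s,s[0]+d*.0685,np.degrees(np.arctan2(d[1],d[0])))
def rect(m,z,box,im):
    m[:box[1]]=0;m[box[3]:]=0;m[:,:box[0]]=0;m[:,box[2]:]=0
    m=cv2.morphologyEx(m,cv2.MORPH_CLOSE,np.ones((9,9)))
    c=max(cv2.findContours(m,0,2)[0],key=cv2.contourArea); h=cv2.convexHull(c)[:,0]
    w=R(h,z)[:,:2]; r=cv2.minAreaRect((w*1000).astype(np.float32)); print(r,cv2.boxPoints(r).tolist()); cv2.polylines(im,[h],True,(255,0,0),1)
v=im.copy(); hsv=cv2.cvtColor(im,cv2.COLOR_RGB2HSV)
rect(((hsv[...,1]<40)&(hsv[...,2]>150)).astype(np.uint8)*255,.028,(295,95,420,225),v)
rect(((hsv[...,2]<125)).astype(np.uint8)*255,.028,(220,88,305,182),v)
k=tri((178,134),T,(230+95*75/200,95+33*75/200),S); print("knob",k)
k=tri((120+667/4,190+143/4),T,(215+85*75/200,190+58*75/200),S); print("salt",k, R((120+667/4,190+143/4),.09))
for n,p in(("tin",R((340,247),.058)),("onion",R((183,102),.05))):print(n,p)
cv2.imwrite("pics/rects.png",cv2.resize(v[80:240,150:430,::-1],None,fx=2.8,fy=2.8))
E
```

```text
cam [0.4147 0.062  0.9908]
fork [[0.3556 0.2834 0.008 ]
 [0.4392 0.1047 0.008 ]] 0.1973085695896977 [0.3974 0.1941 0.008 ] -64.93835172446843
spoon [[0.4414 0.3533 0.007 ]
 [0.4575 0.2634 0.007 ]] [0.4535 0.2858 0.007 ] -79.82455433779452
((589.147705078125, -189.59893798828125), (194.88975524902344, 254.83407592773438), 63.26860809326172) [[431.516845703125, -219.316162109375], [659.115478515625, -333.9426574707031], [746.778564453125, -159.8817138671875], [519.179931640625, -45.255218505859375]]
((659.631103515625, 38.261451721191406), (99.11467742919922, 183.48892211914062), 54.313026428222656) [[556.2051391601562, 51.5299186706543], [705.2378540039062, -55.509552001953125], [763.0570678710938, 24.992984771728516], [614.0243530273438, 132.03245544433594]]
knob (array([0.6309, 0.224 , 0.1729]), np.float64(0.0033174224659254063))
salt (array([ 0.434 , -0.0101,  0.0773]), np.float64(0.003410395869062566)) [[ 0.4323 -0.0084  0.09  ]]
tin [[ 0.3792 -0.135   0.058 ]]
onion [[0.7461 0.2347 0.05  ]]
```

View pics/rects.png

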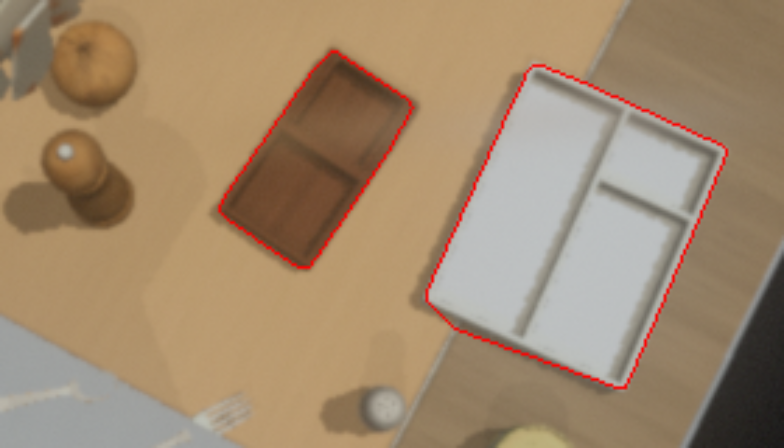

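The rectangles sit on the rims, apart from the tray's front outline, which includes the outer face, so I anchor the tray on its far edge. That gives:
- **Tray:** (0.595, -0.192), yaw -26.7°
- **Stand:** (0.660, 0.038), yaw -35.7°

I'll start with the fork.

```bash
cat > plan.py <<'E'
import sys,numpy as np
from scipy.spatial.transform import Rotation as Ro
from rig import bot
# usage: plan.py x y z yaw_of_tool_y_deg -> shift/turn in the tool's axes
x,y,z,a=map(float,sys.argv[1:5]); s=bot.read_state(); R=np.array(s["tcp_rot"]); p=np.array(s["position"])
a=np.radians(a); Y=np.array([np.cos(a),np.sin(a),0]); best=None
for sg in(1,-1):
    Z=np.array([0,0,-1]); G=np.c_[np.cross(sg*Y,Z),sg*Y,Z]; rv=Ro.from_matrix(R.T@G).as_rotvec(degrees=True)
    if best is None or np.linalg.norm(rv)<np.linalg.norm(best): best=rv
d=R.T@(np.array([x,y,z])-p)
print("pos",p.round(4),"d",d.round(4),"rv",best.round(1),"rows",max(np.ceil(np.linalg.norm(d)/.05),np.ceil(np.linalg.norm(best)/8.59)),"t",s["time_s"],"q",np.round(s["joint_positions"],0),"F",np.round(s["force"],1),"op",round(s["opening"],3),"g",round(s["grasp_force"],1))
E
python3 plan.py .397 .194 .18 25.1
```

```text
pos [0.2377 0.5773 0.2217] d [-0.2933 -0.2937  0.0421] rv [-0.1  0.  42.5] rows 9.0 t 0.1 q [ 57.  30.  82.  -0.  68. -10.] F [ 0.7  0.1 -0.1] op 1.001 g 0.0
```

```bash
python3 -m handwheel '-0.293 -0.294 0.042 0 0 42.5 0.45; -0.293 -0.294 0.042 0 0 42.5 0.45; -0.293 -0.294 0.042 0 0 42.5 0.45; -0.293 -0.294 0.042 0 0 42.5 0.45; -0.293 -0.294 0.042 0 0 42.5 0.45; -0.293 -0.294 0.042 0 0 42.5 0.45; -0.293 -0.294 0.042 0 0 42.5 0.45; -0.293 -0.294 0.042 0 0 42.5 0.45; -0.293 -0.294 0.042 0 0 42.5 0.45; -0.293 -0.294 0.042 0 0 42.5 0.45; -0.293 -0.294 0.042 0 0 42.5 0.45; -0.293 -0.294 0.042 0 0 42.5 0.45'; python3 plan.py .397 .194 .007 25.1
```

```text
time_s: 1.3
position: [0.3964, 0.1952, 0.1805]
tcp_rot: [[-0.425, 0.905, -0.0], [0.905, 0.425, 0.0], [0.0, -0.0, -1.0]]
force: [-0.9, -0.7, 0.1]
opening: 0.45
grasp_force: 0.0
pos [0.3964 0.1952 0.1805] d [-1.400e-03  1.000e-04  1.735e-01] rv [-0.  -0.   0.1] rows 4.0 t 1.3 q [ 12.  20. 110.   0.  50. -14.] F [-0.9 -0.7  0.1] op 0.45 g 0.0
```

```bash
python3 -m handwheel '-0.001 0 0.05 0 0 0 0.45; -0.001 0 0.1 0 0 0 0.45; -0.001 0 0.135 0 0 0 0.45; -0.001 0 0.155 0 0 0 0.45; -0.001 0 0.167 0 0 0 0.45; -0.001 0 0.173 0 0 0 0.45; -0.001 0 0.173 0 0 0 0.45; -0.001 0 0.173 0 0 0 0.45'; python3 - <<'E'
from rig import bot,capture
import cv2,numpy as np
t=capture("top")["color"][:,:,::-1];s=capture("scene")["color"][:,:,::-1]
f=lambda a:cv2.resize(a,(400,400),interpolation=cv2.INTER_CUBIC)
cv2.imwrite("pics/g1.png",np.hstack([f(t[180:300,130:250]),f(s[130:250,130:250])])); print(bot.read_state()["position"])
E
```

```text
time_s: 2.1
position: [0.3975, 0.1942, 0.008]
tcp_rot: [[-0.425, 0.905, 0.001], [0.905, 0.425, 0.0], [-0.0, 0.001, -1.0]]
force: [0.1, 0.1, -0.1]
opening: 0.445
grasp_force: 0.0
[0.39786445 0.19392104 0.00834799]
```

View pics/g1.png

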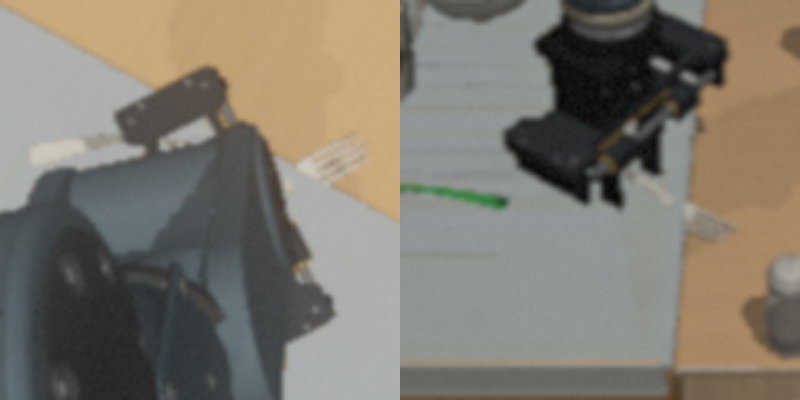

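The fingers straddle the fork handle, seen at about (630,185) in the right panel with the prongs sticking out to the lower right. I'll close on it and lift.

```bash
python3 -m handwheel '0 0 0.001 0 0 0 0; 0 0 0.001 0 0 0 0; 0 0 0.001 0 0 0 0; 0 0 0.001 0 0 0 0; 0 0 0.001 0 0 0 0; 0 0 0.001 0 0 0 0; 0 0 0.001 0 0 0 0; 0 0 -0.02 0 0 0 0; 0 0 -0.06 0 0 0 0; 0 0 -0.1 0 0 0 0; 0 0 -0.1 0 0 0 0';  python3 plan.py .616 -.15 .11 63.3
```

```text
time_s: 3.3
position: [0.4, 0.1942, 0.1113]
tcp_rot: [[-0.425, 0.905, 0.009], [0.905, 0.425, 0.002], [-0.002, 0.009, -1.0]]
force: [0.3, 0.4, -0.5]
opening: 0.113
grasp_force: 30.0
pos [0.4    0.1942 0.1113] d [-0.4034  0.0494  0.0025] rv [  0.4   0.3 -38.2] rows 9.0 t 3.3 q [ 11.  28. 114.   0.  38. -14.] F [ 0.3  0.4 -0.5] op 0.113 g 30.0
```

```bash
python3 -m handwheel '-0.403 0.049 -0.02 0 0 -38 0; -0.403 0.049 -0.02 0 0 -38 0; -0.403 0.049 -0.02 0 0 -38 0; -0.403 0.049 -0.02 0 0 -38 0; -0.403 0.049 -0.02 0 0 -38 0; -0.403 0.049 -0.02 0 0 -38 0; -0.403 0.049 -0.02 0 0 -38 0; -0.403 0.049 -0.02 0 0 -38 0; -0.403 0.049 -0.02 0 0 -38 0; -0.403 0.049 -0.02 0 0 -38 0; -0.403 0.049 -0.02 0 0 -38 0; -0.403 0.049 -0.02 0 0 -38 0';  python3 plan.py .616 -.15 .05 63.3; python3 - <<'E'
from rig import bot,capture
import cv2,numpy as np
t=capture("top")["color"][:,:,::-1];s=capture("scene")["color"][:,:,::-1]
f=lambda a:cv2.resize(a,(400,400),interpolation=cv2.INTER_CUBIC)
cv2.imwrite("pics/p1.png",np.hstack([f(t[80:240,280:440]),f(s[170:310,280:420])]))
E
```

```text
time_s: 4.5
position: [0.611, -0.149, 0.1263]
tcp_rot: [[-0.892, 0.452, -0.004], [0.452, 0.892, 0.002], [0.004, 0.0, -1.0]]
force: [0.5, 0.3, -1.1]
opening: 0.113
grasp_force: 30.0
pos [ 0.611  -0.149   0.1263] d [-0.0052  0.0013  0.0763] rv [ 0.  -0.2 -0.1] rows 2.0 t 4.5 q [-24.  37.  86.   0.  57. -87.] F [ 0.5  0.3 -1.1] op 0.113 g 30.0
```

View pics/p1.png

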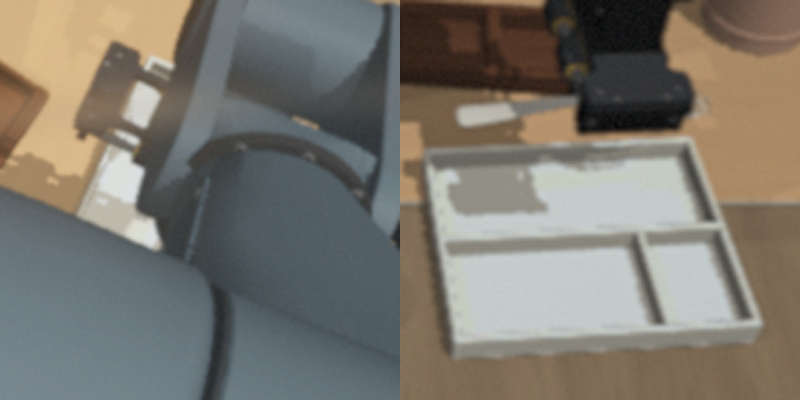

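Scene view: the fork is held level over the long bay, with its handle end at about (300,210) and its prong tips at about (387,207). I'll check the offset numerically.

```bash
python3 - <<'E'
from h import *
np.set_printoptions(precision=4,suppress=True)
im,K,V=load("scene0.npz")
p=ray([(300,210),(387.5,207.5)],K,V,.125); print(p,np.linalg.norm(p[1]-p[0]),p.mean(0))
c=np.array([.595,-.192]);a=np.radians(-26.7);u=np.array([np.cos(a),np.sin(a)]);v=np.array([-u[1],u[0]])
print("predicted rim corners scene")
for sx,sy in((-1,1),(1,1),(1,-1),(-1,-1)): print(proj(np.r_[c+sx*.121*u+sy*.097*v,.028],K,V))
print("seen",[(280+(x-400)*.35,170+y*.35) for x,y in((427,150),(692,140),(760,323),(455,347))])
E
```

```text
[[ 0.5216 -0.103   0.125 ]
 [ 0.6994 -0.1965  0.125 ]] 0.20082891701900152 [ 0.6105 -0.1497  0.125 ]
predicted rim corners scene
[[287.5543 221.0376]]
[[381.6987 216.9555]]
[[406.6947 283.1872]]
[[298.3345 288.8678]]
seen [(289.45, 222.5), (382.2, 219.0), (406.0, 283.05), (299.25, 291.45)]
```

```bash
python3 -m handwheel '-0.004 0.001 0.05 0 0 0 0; -0.004 0.001 0.08 0 0 0 0; -0.004 0.001 0.1 0 0 0 0; -0.004 0.001 0.107 0 0 0 0; -0.004 0.001 0.107 0 0 0 0; -0.004 0.001 0.107 0 0 0 0;-0.004 0.001 0.107 0 0 0 0';  python3 plan.py .615 -.15 .012 63.3
```

```text
time_s: 5.3
position: [0.6179, -0.1518, 0.0222]
tcp_rot: [[-0.892, 0.452, 0.003], [0.452, 0.892, -0.001], [-0.003, 0.0, -1.0]]
force: [-0.6, 0.2, -0.5]
opening: 0.115
grasp_force: 30.0
pos [ 0.6179 -0.1518  0.0222] d [0.0034 0.0003 0.0102] rv [ 0.   0.2 -0.2] rows 1.0 t 5.3 q [-24.  46.  88.  -0.  46. -87.] F [-0.6  0.2 -0.5] op 0.115 g 30.0
```

```bash
python3 -m handwheel '0.003 0 0.005 0 0 0 0; 0.003 0 0.009 0 0 0 0; 0.003 0 0.01 0 0 0 0; 0.003 0 0.01 0 0 0 0; 0.003 0 0.01 0 0 0 0.15; 0.003 0 0.01 0 0 0 0.25; 0.003 0 0.01 0 0 0 0.4; 0.003 0 0.01 0 0 0 0.4; 0.003 0 0.01 0 0 0 0.4; 0.003 0 -0.01 0 0 0 0.4; 0.003 0 -0.05 0 0 0 0.4; 0.003 0 -0.1 0 0 0 0.4; 0.003 0 -0.13 0 0 0 0.4';  python3 plan.py .4535 .286 .15 10.2
```

```text
time_s: 6.6
position: [0.6155, -0.1507, 0.1541]
tcp_rot: [[-0.892, 0.452, 0.004], [0.452, 0.892, -0.002], [-0.005, 0.0, -1.0]]
force: [-0.5, -1.0, 0.3]
opening: 0.396
grasp_force: 0.0
pos [ 0.6155 -0.1507  0.1541] d [0.342  0.3163 0.0026] rv [ 0.1  0.2 52.9] rows 10.0 t 6.6 q [-24.  35.  85.  -0.  60. -87.] F [-0.5 -1.   0.3] op 0.396 g 0.0
```

```bash
python3 -m handwheel '0.342 0.316 0 0 0 53 0.4; 0.342 0.316 0 0 0 53 0.4; 0.342 0.316 0 0 0 53 0.4; 0.342 0.316 0 0 0 53 0.4; 0.342 0.316 0 0 0 53 0.4; 0.342 0.316 0 0 0 53 0.4; 0.342 0.316 0 0 0 53 0.4; 0.342 0.316 0 0 0 53 0.4; 0.342 0.316 0 0 0 53 0.4; 0.342 0.316 0 0 0 53 0.4; 0.342 0.316 0 0 0 53 0.4; 0.342 0.316 0 0 0 53 0.4; 0.342 0.316 0 0 0 53 0.4; 0.342 0.316 0 0 0 53 0.4'; python3 plan.py .4535 .286 .006 10.2;  python3 - <<'E'
from rig import bot,capture
import cv2,numpy as np
t=capture("top")["color"][:,:,::-1];s=capture("scene")["color"][:,:,::-1]
f=lambda a:cv2.resize(a,(400,400),interpolation=cv2.INTER_CUBIC)
cv2.imwrite("pics/p2.png",np.hstack([f(t[80:240,280:440]),f(s[170:310,280:420])]))
E
```

```text
time_s: 8.0
position: [0.4527, 0.2851, 0.1506]
tcp_rot: [[-0.173, 0.985, 0.0], [0.985, 0.173, -0.0], [-0.0, 0.0, -1.0]]
force: [0.0, -0.4, 0.1]
opening: 0.396
grasp_force: 0.0
pos [0.4527 0.2851 0.1506] d [0.0007 0.001  0.1446] rv [ 0.   0.  -0.2] rows 3.0 t 8.0 q [20. 29. 99. -0. 52. 10.] F [ 0.  -0.4  0.1] op 0.396 g 0.0
```

View pics/p2.png

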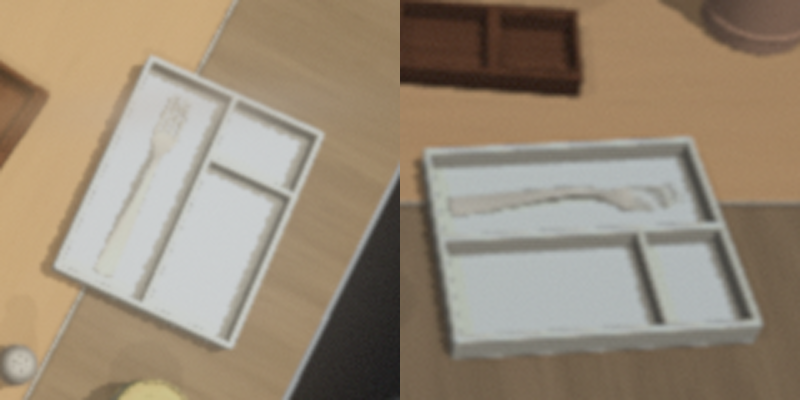

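The fork lies flat in the long bay, from (102,275) to (180,98) in the left crop and well centred. Next is the teaspoon.

```bash
python3 -m handwheel '0.001 0.001 0.05 0 0 0 0.4; 0.001 0.001 0.09 0 0 0 0.4; 0.001 0.001 0.12 0 0 0 0.4; 0.001 0.001 0.138 0 0 0 0.4; 0.001 0.001 0.146 0 0 0 0.4; 0.001 0.001 0.146 0 0 0 0.4; 0.001 0.001 0.146 0 0 0 0.4; 0.001 0.001 0.146 0 0 0 0; 0.001 0.001 0.146 0 0 0 0; 0.001 0.001 0.146 0 0 0 0; 0.001 0.001 0.146 0 0 0 0; 0.001 0.001 0.146 0 0 0 0; 0.001 0.001 0.146 0 0 0 0'; python3 plan.py .4535 .286 .11 10.2
```

```text
time_s: 9.4
position: [0.453, 0.2876, 0.0048]
tcp_rot: [[-0.176, 0.984, 0.001], [0.984, 0.176, 0.0], [0.0, 0.001, -1.0]]
force: [0.7, -0.8, 2.5]
opening: 0.098
grasp_force: 30.0
pos [0.453  0.2876 0.0048] d [-0.0017  0.0002 -0.1052] rv [ 0.  -0.  -0.1] rows 3.0 t 9.4 q [ 20.  44. 103.  -0.  33.  10.] F [ 0.7 -0.8  2.5] op 0.098 g 30.0
```

```bash
python3 -m handwheel '0 0 -0.02 0 0 0 0; 0 0 -0.06 0 0 0 0; 0 0 -0.1 0 0 0 0; 0 0 -0.13 0 0 0 0; 0 0 -0.13 0 0 0 0'; python3 plan.py .543 -.218 .12 63.3
```

```text
time_s: 9.9
position: [0.4555, 0.2887, 0.1386]
tcp_rot: [[-0.176, 0.984, 0.008], [0.984, 0.176, 0.003], [0.002, 0.009, -1.0]]
force: [-0.8, -0.2, -0.8]
opening: 0.102
grasp_force: 30.0
pos [0.4555 0.2887 0.1386] d [-0.5142 -0.003   0.0177] rv [  0.5   0.1 -53.2] rows 11.0 t 9.9 q [20. 30. 99.  0. 50. 10.] F [-0.8 -0.2 -0.8] op 0.102 g 30.0
```

```bash
python3 -m handwheel '-0.514 -0.003 0 0 0 -53 0; -0.514 -0.003 0 0 0 -53 0; -0.514 -0.003 0 0 0 -53 0; -0.514 -0.003 0 0 0 -53 0; -0.514 -0.003 0 0 0 -53 0; -0.514 -0.003 0 0 0 -53 0; -0.514 -0.003 0 0 0 -53 0; -0.514 -0.003 0 0 0 -53 0; -0.514 -0.003 0 0 0 -53 0; -0.514 -0.003 0 0 0 -53 0; -0.514 -0.003 0 0 0 -53 0; -0.514 -0.003 0 0 0 -53 0; -0.514 -0.003 0 0 0 -53 0; -0.514 -0.003 0 0 0 -53 0; -0.514 -0.003 0 0 0 -53 0'; python3 plan.py .543 -.218 .011 63.3;  python3 - <<'E'
from rig import bot,capture
import cv2,numpy as np
s=capture("scene")["color"][:,:,::-1]
cv2.imwrite("pics/p3.png",cv2.resize(s[140:320,260:440],(600,600),interpolation=cv2.INTER_CUBIC))
E
```

```text
time_s: 11.4
position: [0.5393, -0.217, 0.134]
tcp_rot: [[-0.893, 0.451, -0.002], [0.451, 0.893, 0.001], [0.002, 0.0, -1.0]]
force: [-0.6, 0.5, -0.2]
opening: 0.103
grasp_force: 30.0
pos [ 0.5393 -0.217   0.134 ] d [-0.0041  0.0007  0.123 ] rv [ 0.  -0.1 -0.1] rows 3.0 t 11.4 q [-33.  34.  93.   0.  54. -96.] F [-0.6  0.5 -0.2] op 0.103 g 30.0
```

View pics/p3.png

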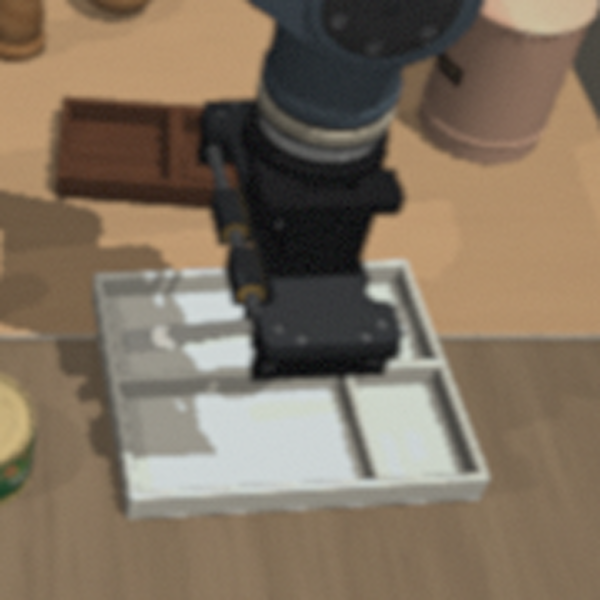

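```bash
python3 - <<'E'
from h import *
im,K,V=load("scene0.npz")
u=np.array([.893,-.451,0])
for d in(-.0685,-.04,0,.04,.0685):
  print(d,((proj(np.array([.539,-.217,.134])+d*u,K,V)-[260,140])*600/180).round(0))
import cv2
a=cv2.imread("pics/p3.png"); cv2.imwrite("pics/p3b.png",cv2.resize(a[230:430,80:430],None,fx=2.2,fy=2.2))
E
```

```text
-0.0685 [[153. 336.]]
-0.04 [[198. 334.]]
0 [[262. 331.]]
0.04 [[324. 328.]]
0.0685 [[369. 326.]]
```

View pics/p3b.png

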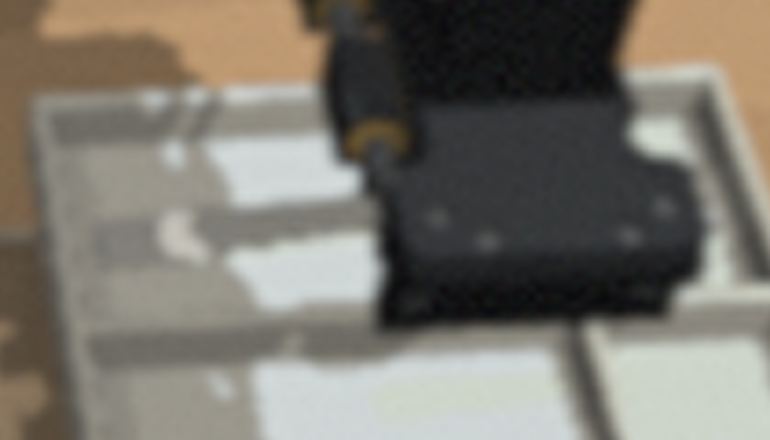

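The light patch at p3 (160,337) matches the predicted teaspoon handle end (153,336). The fork's handle end shows beyond it at (123,339). I'll lower the spoon.

```bash
python3 -m handwheel '-0.002 0.001 0.05 0 0 0 0; -0.002 0.001 0.08 0 0 0 0; -0.002 0.001 0.103 0 0 0 0; -0.002 0.001 0.113 0 0 0 0; -0.002 0.001 0.113 0 0 0 0; -0.002 0.001 0.113 0 0 0 0;-0.002 0.001 0.113 0 0 0 0';  python3 plan.py .543 -.218 .009 63.3
```

```text
time_s: 12.15
position: [0.5434, -0.2194, 0.023]
tcp_rot: [[-0.892, 0.452, 0.002], [0.452, 0.892, -0.002], [-0.003, -0.0, -1.0]]
force: [-0.4, 0.7, -0.2]
opening: 0.102
grasp_force: 30.0
pos [ 0.5434 -0.2194  0.023 ] d [0.001  0.0011 0.014 ] rv [-0.   0.2 -0.2] rows 1.0 t 12.15 q [-33.  44.  96.  -0.  41. -96.] F [-0.4  0.7 -0.2] op 0.102 g 30.0
```

```bash
python3 -m handwheel '0 0.001 0.007 0 0 0 0; 0 0.001 0.012 0 0 0 0; 0 0.001 0.013 0 0 0 0; 0 0.001 0.013 0 0 0 0; 0 0.001 0.013 0 0 0 0.14; 0 0.001 0.013 0 0 0 0.25; 0 0.001 0.013 0 0 0 0.4; 0 0.001 0.013 0 0 0 0.4; 0 0.001 0.013 0 0 0 0.4; 0 0.001 -0.01 0 0 0 0.4; 0 0.001 -0.05 0 0 0 0.4; 0 0.001 -0.1 0 0 0 0.4; 0 0.001 -0.13 0 0 0 0.8; 0 0.001 -0.16 0 0 0 0.8';  python3 plan.py .433 -.0095 .17 54.3
```

```text
time_s: 13.55
position: [0.5429, -0.2182, 0.1836]
tcp_rot: [[-0.892, 0.452, 0.001], [0.452, 0.892, -0.001], [-0.001, -0.0, -1.0]]
force: [0.8, -0.2, 0.5]
opening: 0.51
grasp_force: 0.0
pos [ 0.5429 -0.2182  0.1836] d [0.1924 0.1365 0.0133] rv [-0.   0.1  8.8] rows 5.0 t 13.55 q [-33.  30.  90.  -0.  60. -96.] F [ 0.8 -0.2  0.5] op 0.51 g 0.0
```

```bash
python3 -m handwheel '0.192 0.136 0.013 0 0 9 0.85; 0.192 0.136 0.013 0 0 9 0.85; 0.192 0.136 0.013 0 0 9 0.85; 0.192 0.136 0.013 0 0 9 0.85; 0.192 0.136 0.013 0 0 9 0.85; 0.192 0.136 0.013 0 0 9 0.85; 0.192 0.136 0.013 0 0 9 0.85; 0.192 0.136 0.013 0 0 9 0.85; 0.192 0.136 0.013 0 0 9 0.85';  python3 plan.py .433 -.009 .031 54.3; python3 - <<'E'
from rig import bot,capture
import cv2,numpy as np
t=capture("top")["color"][:,:,::-1];s=capture("scene")["color"][:,:,::-1]
f=lambda a:cv2.resize(a,(400,400),interpolation=cv2.INTER_CUBIC)
cv2.imwrite("pics/p4.png",np.hstack([f(t[80:240,280:440]),f(s[150:310,210:370])]))
E
```

```text
time_s: 14.45
position: [0.4344, -0.0112, 0.1687]
tcp_rot: [[-0.809, 0.587, 0.002], [0.587, 0.809, -0.001], [-0.002, 0.0, -1.0]]
force: [-0.9, 0.1, 0.4]
opening: 0.852
grasp_force: 0.0
pos [ 0.4344 -0.0112  0.1687] d [0.0027 0.0009 0.1377] rv [ 0.   0.1 -0.3] rows 3.0 t 14.45 q [-16.  21. 112.  -0.  47. -70.] F [-0.9  0.1  0.4] op 0.852 g 0.0
```

View pics/p4.png

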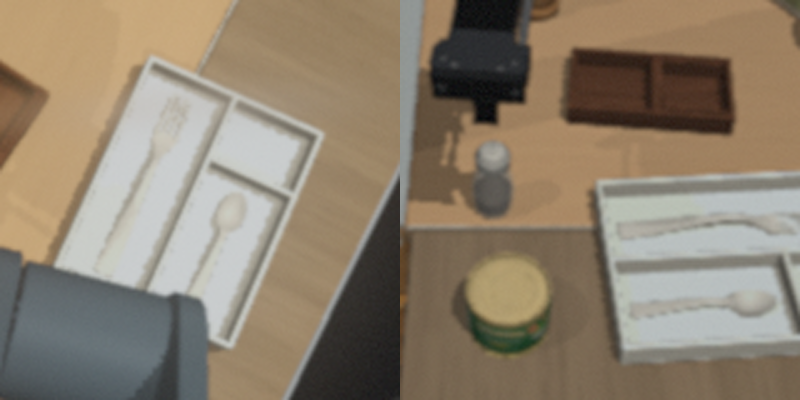

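The teaspoon lies flat in the shorter bay, from (632,310) to (775,300) in the right panel. The gripper is above the shaker, and the tin hasn't moved.

```bash
python3 -m handwheel '0.002 0.001 0.03 0 0 0 0.85; 0.002 0.001 0.06 0 0 0 0.85; 0.002 0.001 0.08 0 0 0 0.85; 0.002 0.001 0.1 0 0 0 0.85; 0.002 0.001 0.12 0 0 0 0.85; 0.002 0.001 0.132 0 0 0 0.85; 0.002 0.001 0.136 0 0 0 0.85; 0.002 0.001 0.136 0 0 0 0.85; 0.002 0.001 0.136 0 0 0 0.6; 0.002 0.001 0.136 0 0 0 0.4; 0.002 0.001 0.136 0 0 0 0.4; 0.002 0.001 0.136 0 0 0 0.4; 0.002 0.001 0.136 0 0 0 0.4; 0.002 0.001 0.136 0 0 0 0.4; 0.002 0.001 0.136 0 0 0 0.4';  python3 plan.py .433 -.009 .1 54.3; python3 - <<'E'
from h import *
im,K,V=load("scene0.npz")
p=ray([(302.8,274),(360.5,270)],K,V,.009)[:,:2];m=p.mean(0)-[.595,-.192]
u=np.array([.8934,-.4493]);print("spoon",np.linalg.norm(p[1]-p[0]),m@u,m@[.4493,.8934])
E
```

```text
time_s: 16.05
position: [0.4321, -0.008, 0.0328]
tcp_rot: [[-0.81, 0.586, 0.0], [0.586, 0.81, -0.0], [-0.0, 0.0, -1.0]]
force: [-0.6, 0.2, 3.7]
opening: 0.451
grasp_force: 29.9
pos [ 0.4321 -0.008   0.0328] d [-0.0013 -0.0002 -0.0672] rv [ 0.   0.  -0.2] rows 2.0 t 16.05 q [-16.  37. 118.   0.  25. -70.] F [-0.6  0.2  3.7] op 0.451 g 29.9
spoon 0.1360042295249865 -0.03402208662346651 -0.04643633762426158
```

```bash
python3 -m handwheel '0 0 -0.02 0 0 0 0.3; 0 0 -0.05 0 0 0 0.3; 0 0 -0.08 0 0 0 0.3; 0 0 -0.08 0 0 0 0.3; 0 0 -0.08 0 0 0 0.3'; python3 plan.py .6986 .0103 .13 54.3; python3 - <<'E'
from rig import bot,capture
import cv2,numpy as np
s=capture("scene")["color"][:,:,::-1]
cv2.imwrite("pics/p5.png",cv2.resize(s[140:260,200:320],(600,600),interpolation=cv2.INTER_CUBIC))
E
```

```text
time_s: 16.55
position: [0.4322, -0.008, 0.1128]
tcp_rot: [[-0.81, 0.586, 0.001], [0.586, 0.81, -0.0], [-0.001, 0.0, -1.0]]
force: [-0.3, 0.3, -0.7]
opening: 0.451
grasp_force: 29.6
pos [ 0.4322 -0.008   0.1128] d [-0.2051  0.1711 -0.0168] rv [ 0.   0.1 -0.2] rows 6.0 t 16.55 q [-16.  27. 115.   0.  38. -70.] F [-0.3  0.3 -0.7] op 0.451 g 29.6
```

View pics/p5.png

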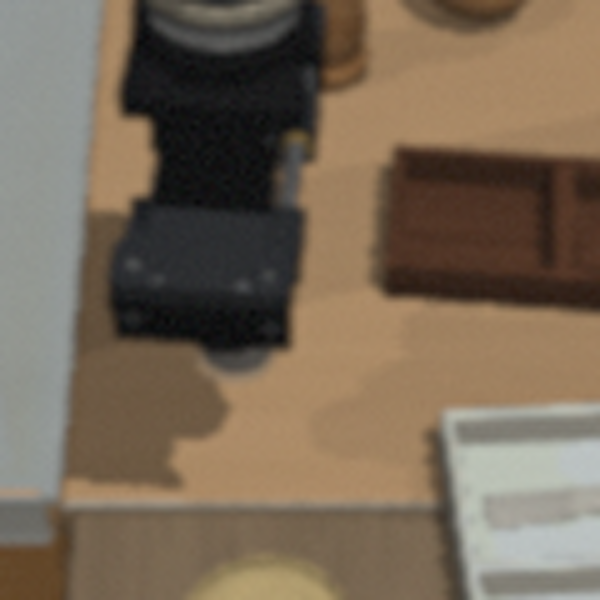

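The shaker hangs upright under the gripper, its base at about pixel (247,215). I'll carry it over the smaller pocket.

```bash
python3 -m handwheel '-0.205 0.171 -0.018 0 0 0 0.3; -0.205 0.171 -0.018 0 0 0 0.3; -0.205 0.171 -0.018 0 0 0 0.3; -0.205 0.171 -0.018 0 0 0 0.3; -0.205 0.171 -0.018 0 0 0 0.3; -0.205 0.171 -0.018 0 0 0 0.3; -0.205 0.171 -0.018 0 0 0 0.3; -0.205 0.171 -0.018 0 0 0 0.3; -0.205 0.171 -0.018 0 0 0 0.3'; python3 plan.py .6986 .0103 .05 54.3; python3 - <<'E'
from h import *
from rig import capture
im,K,V=load("scene0.npz")
print(proj([[.4322,-.008,.081],[.4322-.012,-.008-.018,.081]],K,V))
s=capture("scene")["color"][:,:,::-1]
cv2.imwrite("pics/p6.png",cv2.resize(s[100:220,240:360],(600,600),interpolation=cv2.INTER_CUBIC))
c=np.array([.6596,.0383]);a=np.radians(-35.7);u=np.array([np.cos(a),np.sin(a)]);v=np.array([-u[1],u[0]])
for sx,sy in((-1,1),(1,1),(1,-1),(-1,-1)): print("stand rim",proj(np.r_[c+sx*.091*u+sy*.049*v,.028],K,V))
E
```

```text
time_s: 17.5
position: [0.6957, 0.0105, 0.1287]
tcp_rot: [[-0.81, 0.586, -0.005], [0.586, 0.81, 0.001], [0.004, -0.002, -1.0]]
force: [-0.5, -0.4, -0.7]
opening: 0.45
grasp_force: 29.6
pos [0.6957 0.0105 0.1287] d [-0.0028  0.0017  0.0787] rv [-0.1 -0.3 -0.2] rows 2.0 t 17.5 q [ -8.  42.  75.  -0.  63. -62.] F [-0.5 -0.4 -0.7] op 0.45 g 29.6
[[245.05882131 210.49889399]
 [244.37570131 217.31127018]]
stand rim [[276.66606073 167.83552752]]
stand rim [[340.56754442 172.26987691]]
stand rim [[342.64977339 197.04374116]]
stand rim [[274.68630343 192.09060716]]
```

View pics/p6.png

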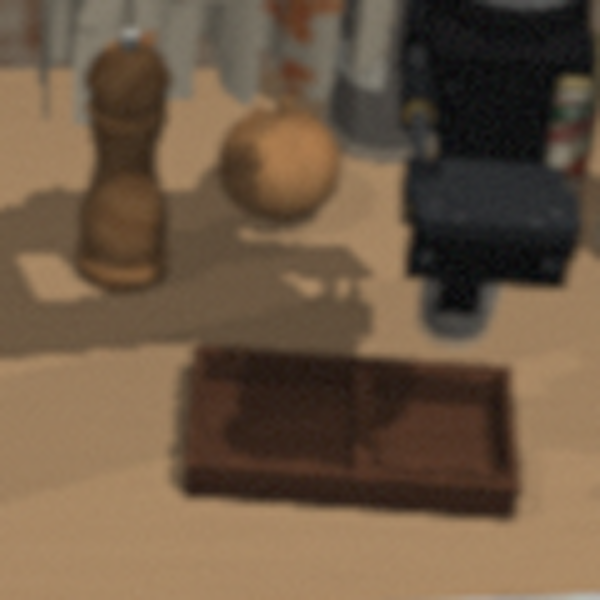

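The shaker is above the smaller pocket, with its base at pixel (332,166). The stand rim corners seen at (279,170), (342,174), (343,197) and (277,194) agree with prediction to about 2 px. I'll lower it.

```bash
python3 -m handwheel '-0.002 0.001 0.03 0 0 0 0.3; -0.002 0.001 0.05 0 0 0 0.3; -0.002 0.001 0.065 0 0 0 0.3; -0.002 0.001 0.072 0 0 0 0.3; -0.002 0.001 0.072 0 0 0 0.3; -0.002 0.001 0.072 0 0 0 0.3'; python3 plan.py .699 .009 .0395 54.3
```

```text
time_s: 18.15
position: [0.7011, 0.0099, 0.0594]
tcp_rot: [[-0.81, 0.586, 0.001], [0.586, 0.81, -0.0], [-0.001, 0.001, -1.0]]
force: [1.0, 0.7, 0.2]
opening: 0.451
grasp_force: 29.7
pos [0.7011 0.0099 0.0594] d [ 0.0012 -0.0019  0.0199] rv [ 0.   0.1 -0.2] rows 1.0 t 18.15 q [ -8.  47.  77.   0.  56. -62.] F [1.  0.7 0.2] op 0.451 g 29.7
```

```bash
python3 -m handwheel '0.001 -0.002 0.01 0 0 0 0.3; 0.001 -0.002 0.017 0 0 0 0.3; 0.001 -0.002 0.02 0 0 0 0.3; 0.001 -0.002 0.02 0 0 0 0.3; 0.001 -0.002 0.02 0 0 0 0.3'; python3 plan.py .699 .009 .039 54.3
```

```text
time_s: 18.65
position: [0.6987, 0.0089, 0.0385]
tcp_rot: [[-0.81, 0.586, 0.0], [0.586, 0.81, 0.0], [-0.0, 0.0, -1.0]]
force: [0.5, 0.5, -0.3]
opening: 0.453
grasp_force: 29.7
pos [0.6987 0.0089 0.0385] d [-0.0002  0.0003 -0.0005] rv [ 0.   0.  -0.2] rows 1.0 t 18.65 q [ -8.  48.  78.   0.  54. -63.] F [ 0.5  0.5 -0.3] op 0.453 g 29.7
```

```bash
python3 -m handwheel '0 0 0 0 0 0 0.5; 0 0 0 0 0 0 0.6; 0 0 0 0 0 0 0.8; 0 0 0 0 0 0 0.8; 0 0 0 0 0 0 0.8; 0 0 0 0 0 0 0.8; 0 0 -0.03 0 0 0 0.8; 0 0 -0.08 0 0 0 0.8; 0 0 -0.13 0 0 0 0.8; 0 0 -0.18 0 0 0 0.8; 0 0 -0.21 0 0 0 0.8; 0 0 -0.21 0 0 0 0.8'; python3 plan.py .631 .224 .245 -29; python3 plan.py .631 .224 .245 61; python3 - <<'E'
from rig import capture
import cv2,numpy as np
np.savez("t1.npz",**{k:v for k,v in capture("top").items() if k in("color","K","view")})
np.savez("s1.npz",**{k:v for k,v in capture("scene").items() if k in("color","K","view")})
s=np.load("s1.npz")["color"];t=np.load("t1.npz")["color"]
f=lambda a:cv2.resize(a[:,:,::-1],(400,400),interpolation=cv2.INTER_CUBIC)
cv2.imwrite("pics/p7.png",np.hstack([f(t[60:220,150:310]),f(s[90:220,230:360])]))
E
```

```text
time_s: 19.85
position: [0.702, 0.0085, 0.2558]
tcp_rot: [[-0.81, 0.586, 0.013], [0.586, 0.81, -0.002], [-0.012, 0.006, -1.0]]
force: [0.6, -0.3, 0.2]
opening: 0.804
grasp_force: 0.0
pos [0.702  0.0085 0.2558] d [0.1839 0.1329 0.0094] rv [ 0.8  0.3 83.1] rows 10.0 t 19.85 q [ -8.  34.  68.   0.  76. -63.] F [ 0.6 -0.3  0.2] op 0.804 g 0.0
pos [0.702  0.0085 0.2558] d [0.1839 0.1329 0.0094] rv [ 0.3  0.7 -6.9] rows 5.0 t 19.85 q [ -8.  34.  68.   0.  76. -63.] F [ 0.6 -0.3  0.2] op 0.804 g 0.0
```

View pics/p7.png

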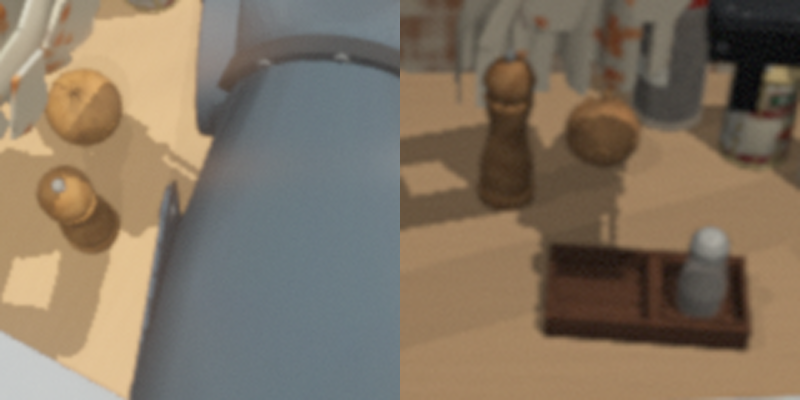

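The shaker stands upright in the smaller pocket at right-panel (703,275). The mill's knob is at top px (173.2,133.6), so my earlier reading of 178 was wrong. I'll recompute it and check how far the curtain is.

```bash
python3 - <<'E'
from h import *
np.set_printoptions(precision=4,suppress=True)
a,K,V=load("t1.npz");b,K2,V2=load("s1.npz");T=(K,V);S=(K2,V2)
print("knob",tri((173.2,133.8),T,(265.7,108),S),ray((173.2,133.8),*T,.17),ray((265.7,108),*S,.168))
print("head centre", ray((176.6,137.6),*T,.141))
print("base top",ray((186.5,154),*T,.02))
p=tuple(np.array([10,130])/2.5+[150,60])
for q in((470,95),(485,100),(570,90),(625,95),(650,85)):
    q=((q[0]-400)*.325+230,q[1]*.325+90); print("curtain",tri(p,T,q,S))
E
```

```text
knob (array([0.6364, 0.2357, 0.1619]), np.float64(0.000657584691915052)) [[0.634  0.2341 0.17  ]] [[0.6318 0.2279 0.168 ]]
head centre [[0.6329 0.2327 0.141 ]]
base top [[0.621  0.2323 0.02  ]]
curtain (array([0.6821, 0.3142, 0.0644]), np.float64(0.07313374792525086))
curtain (array([0.6937, 0.3163, 0.0502]), np.float64(0.05930643004999806))
curtain (array([0.7368, 0.3007, 0.0468]), np.float64(0.0292829786694195))
curtain (array([0.763 , 0.2869, 0.0391]), np.float64(0.08567698661289314))
curtain (array([0.766 , 0.2729, 0.0602]), np.float64(0.11142406825922041))
```

```bash
python3 - <<'E'
from h import *
np.set_printoptions(precision=3,suppress=True)
a,K,V=load("top0.npz");b,K2,V2=load("scene0.npz");T=(K,V);S=(K2,V2)
for p in((125,137),(150,128),(183,85)):
  for z in(.1,.2,.3,.4): w=ray(p,*T,z)[0]; print(p,w,proj(w,*S))
s=cv2.resize(b[40:140,215:345,::-1],None,fx=3,fy=3,interpolation=cv2.INTER_CUBIC); t=cv2.resize(a[40:160,80:220,::-1],None,fx=2.5,fy=2.5)
o=np.zeros((300,740,3),np.uint8); o[:300,:390]=s; o[:300,390:740]=t; cv2.imwrite("pics/cur.png",o)
E
```

```text
(125, 137) [0.648 0.361 0.1  ] [[247.279 104.113]]
(125, 137) [0.622 0.327 0.2  ] [[244.973  82.372]]
(125, 137) [0.596 0.293 0.3  ] [[242.218  56.407]]
(125, 137) [0.569 0.26  0.4  ] [[238.871  24.853]]
(150, 128) [0.668 0.303 0.1  ] [[262.342 111.567]]
(150, 128) [0.64  0.276 0.2  ] [[259.467  89.096]]
(150, 128) [0.611 0.249 0.3  ] [[256.04   62.304]]
(150, 128) [0.583 0.222 0.4  ] [[251.883  29.81 ]]
(183, 85) [0.77  0.225 0.1  ] [[304.486 114.79 ]]
(183, 85) [0.73  0.207 0.2  ] [[300.13   92.035]]
(183, 85) [0.69  0.189 0.3  ] [[294.939  64.92 ]]
(183, 85) [0.65 0.17 0.4 ] [[288.648  32.058]]
```

View pics/cur.png

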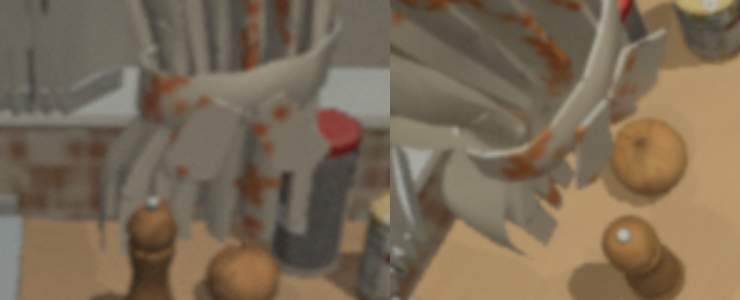

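The left panel shows the curtain tails reaching down to about (249,123), behind the mill. By the epipolar check, the tie's front is about 7 cm wallward of the mill's axis. I'll close the fingers parallel to the wall, so the gripper's narrow 75 mm side faces the curtain, and make the turn away from it.

```bash
python3 plan.py .59 .13 .25 -29
```

```text
pos [0.6986 0.0089 0.2494] d [ 0.159   0.0345 -0.0008] rv [ 0.1  0.  83.1] rows 10.0 t 19.95 q [ -8.  35.  69.  -0.  76. -63.] F [ 0.   0.5 -0.8] op 0.799 g 0.0
```

```bash
python3 -m handwheel '0.159 0.034 0 0 0 83 0.8; 0.159 0.034 0 0 0 83 0.8; 0.159 0.034 0 0 0 83 0.8; 0.159 0.034 0 0 0 83 0.8; 0.159 0.034 0 0 0 83 0.8; 0.159 0.034 0 0 0 83 0.8; 0.159 0.034 0 0 0 83 0.8; 0.159 0.034 0 0 0 83 0.8; 0.159 0.034 0 0 0 83 0.8; 0.159 0.034 0 0 0 83 0.8; 0.159 0.034 0 0 0 83 0.8; 0.159 0.034 0 0 0 83 0.8; 0.159 0.034 0 0 0 83 0.8';  python3 plan.py .633 .231 .2 -29
```

```text
time_s: 21.25
position: [0.5891, 0.1296, 0.2476]
tcp_rot: [[0.482, 0.876, -0.002], [0.876, -0.482, -0.0], [-0.001, -0.002, -1.0]]
force: [-0.4, -0.2, 0.2]
opening: 0.799
grasp_force: 0.0
pos [0.5891 0.1296 0.2476] d [ 0.11   -0.0103  0.0475] rv [-0.1  0.1  0.2] rows 3.0 t 21.25 q [ 2. 27. 84. -0. 69. 31.] F [-0.4 -0.2  0.2] op 0.799 g 0.0
```

```bash
python3 -m handwheel '0.03 -0.003 0.02 0 0 0 0.8; 0.06 -0.006 0.03 0 0 0 0.8; 0.08 -0.008 0.03 0 0 0 0.8; 0.095 -0.01 0.03 0 0 0 0.8; 0.104 -0.01 0.03 0 0 0 0.8; 0.107 -0.01 0.03 0 0 0 0.8; 0.107 -0.01 0.03 0 0 0 0.8; 0.107 -0.01 0.03 0 0 0 0.8';  python3 plan.py .633 .231 .116 -29; python3 - <<'E'
from h import *
from rig import capture
c=capture("scene"); im=c["color"];K,V=c["K"],c["view"]
# mill centre column below the gripper: brown mask
b=cv2.cvtColor(im,cv2.COLOR_RGB2HSV)
for r in range(105,162,6):
    row=im[r,248:285].astype(int); print(r,[int(x) for x in row.sum(1)//3][::2])
print(proj([[.633,.231,.141],[.633,.231,.06],[.633,.231,0]],K,V).round(1))
E
```

```text
time_s: 22.05
position: [0.6324, 0.2274, 0.2188]
tcp_rot: [[0.484, 0.875, -0.0], [0.875, -0.484, -0.0], [-0.0, 0.0, -1.0]]
force: [0.3, 0.1, -0.6]
opening: 0.799
grasp_force: 0.0
pos [0.6324 0.2274 0.2188] d [ 0.0035 -0.0012  0.1028] rv [0.  0.  0.1] rows 3.0 t 22.05 q [10. 34. 75. -0. 71. 39.] F [ 0.3  0.1 -0.6] op 0.799 g 0.0
105 [70, 93, 102, 84, 103, 108, 112, 109, 105, 114, 113, 106, 100, 107, 110, 108, 92, 77, 83]
111 [78, 92, 96, 95, 113, 95, 70, 80, 88, 94, 99, 91, 90, 109, 108, 104, 89, 86, 85]
117 [104, 114, 119, 117, 103, 56, 64, 77, 79, 74, 75, 79, 68, 96, 108, 114, 120, 120, 107]
123 [114, 110, 114, 115, 109, 65, 51, 57, 48, 51, 59, 72, 79, 117, 122, 122, 123, 124, 123]
129 [119, 89, 79, 78, 80, 68, 41, 47, 53, 52, 52, 61, 114, 124, 124, 124, 124, 122, 86]
135 [104, 87, 81, 81, 80, 57, 49, 56, 56, 57, 57, 66, 110, 124, 125, 123, 97, 78, 54]
141 [82, 80, 79, 80, 60, 53, 57, 65, 71, 74, 77, 72, 83, 121, 125, 124, 108, 84, 80]
147 [111, 91, 82, 81, 56, 49, 61, 65, 69, 67, 66, 61, 78, 113, 118, 116, 116, 118, 116]
153 [126, 126, 122, 91, 58, 66, 68, 65, 64, 63, 73, 79, 79, 113, 117, 117, 117, 116, 117]
159 [118, 119, 117, 116, 117, 116, 114, 109, 108, 111, 114, 118, 118, 118, 116, 118, 118, 118, 117]
[[265.2 115.5]
 [264.4 138.2]
 [263.9 153.7]]
```

```bash
python3 -m handwheel '0.001 -0.001 0.02 0 0 0 0.8; 0.001 -0.001 0.04 0 0 0 0.8; 0.001 -0.001 0.055 0 0 0 0.8; 0.001 -0.001 0.07 0 0 0 0.8; 0.001 -0.001 0.085 0 0 0 0.8; 0.001 -0.001 0.096 0 0 0 0.8; 0.001 -0.001 0.1 0 0 0 0.8; 0.001 -0.001 0.1 0 0 0 0.8; 0.001 -0.001 0.1 0 0 0 0.8';  python3 plan.py .633 .231 .116 -29
```

```text
time_s: 23.0
position: [0.6328, 0.2297, 0.1191]
tcp_rot: [[0.483, 0.876, 0.001], [0.876, -0.483, 0.0], [0.001, 0.001, -1.0]]
force: [-0.3, 1.0, 0.3]
opening: 0.801
grasp_force: 0.0
pos [0.6328 0.2297 0.1191] d [ 0.0012 -0.0004  0.0031] rv [ 0.1 -0.   0.1] rows 1.0 t 23.0 q [10. 41. 80.  0. 60. 39.] F [-0.3  1.   0.3] op 0.801 g 0.0
```

No contact so far. I'll close gently and lift.

```bash
python3 -m handwheel '0 0 0.001 0 0 0 0.65; 0 0 0.001 0 0 0 0.55; 0 0 0.001 0 0 0 0.45; 0 0 0.001 0 0 0 0.4; 0 0 0.001 0 0 0 0.4; 0 0 0.001 0 0 0 0.4; 0 0 0.001 0 0 0 0.4; 0 0 0.001 0 0 0 0.4; 0 0 0.001 0 0 0 0.4'; python3 plan.py .633 .231 .19 -29
```

```text
time_s: 23.9
position: [0.6324, 0.2296, 0.1179]
tcp_rot: [[0.483, 0.876, 0.0], [0.876, -0.483, 0.0], [0.0, 0.0, -1.0]]
force: [-0.5, -0.1, 3.6]
opening: 0.54
grasp_force: 29.7
pos [0.6324 0.2296 0.1179] d [ 0.0015 -0.0001 -0.0721] rv [ 0.  -0.   0.1] rows 2.0 t 23.9 q [10. 41. 80.  0. 60. 39.] F [-0.5 -0.1  3.6] op 0.54 g 29.7
```

```bash
python3 -m handwheel '-0.002 0 -0.02 0 0 0 0.4; -0.004 0 -0.04 0 0 0 0.4; -0.01 0 -0.06 0 0 0 0.4; -0.02 0 -0.075 0 0 0 0.4; -0.02 0 -0.075 0 0 0 0.4; -0.02 0 -0.075 0 0 0 0.4'; python3 plan.py .626 .061 .19 -35.7
```

```text
time_s: 24.5
position: [0.6221, 0.2116, 0.192]
tcp_rot: [[0.484, 0.875, -0.001], [0.875, -0.484, 0.0], [-0.0, -0.001, -1.0]]
force: [0.4, 0.8, -2.6]
opening: 0.54
grasp_force: 29.8
pos [0.6221 0.2116 0.192 ] d [-0.13    0.0763  0.002 ] rv [-0.   0.   6.8] rows 4.0 t 24.5 q [ 9. 35. 79.  0. 67. 38.] F [ 0.4  0.8 -2.6] op 0.54 g 29.8
```

```bash
python3 -m handwheel '-0.025 0.015 0 0 0 3 0.4; -0.055 0.032 0 0 0 6.8 0.4; -0.085 0.05 0 0 0 6.8 0.4; -0.11 0.065 0 0 0 6.8 0.4; -0.124 0.073 0 0 0 6.8 0.4; -0.13 0.076 0 0 0 6.8 0.4; -0.13 0.076 0 0 0 6.8 0.4; -0.13 0.076 0 0 0 6.8 0.4'; python3 plan.py .626 .061 .126 -35.7;  python3 - <<'E'
from h import *
from rig import bot,capture
c=capture("scene"); im=c["color"];K,V=c["K"],c["view"]; np.savez("s2.npz",color=im,K=K,view=V)
p=np.array(bot.read_state()["position"]); a=p-[0,0,.118]
print(proj([a,a+[0,0,.03],a+[0,0,.06],a+[0,0,.1]],K,V).round(1))
h=cv2.cvtColor(im,cv2.COLOR_RGB2HSV)
for r in range(130,172,5): print(r,[int(x) for x in im[r,266:320].sum(1)//3][::2])
E
```

```text
time_s: 25.3
position: [0.6261, 0.0627, 0.1922]
tcp_rot: [[0.583, 0.813, -0.001], [0.813, -0.583, 0.001], [0.0, -0.001, -1.0]]
force: [-0.1, 0.4, -2.7]
opening: 0.54
grasp_force: 29.8
pos [0.6261 0.0627 0.1922] d [-0.0015  0.001   0.0662] rv [-0.1 -0.   0.1] rows 2.0 t 25.3 q [-4. 32. 83.  0. 64. 31.] F [-0.1  0.4 -2.7] op 0.54 g 29.8
[[294.8 168.3]
 [295.8 159.9]
 [296.7 151.1]
 [298.1 138.8]]
130 [128, 128, 128, 128, 129, 127, 129, 129, 124, 80, 54, 26, 42, 41, 52, 62, 64, 67, 72, 55, 47, 39, 19, 42, 88, 92, 90]
135 [127, 128, 128, 128, 129, 128, 126, 97, 81, 60, 52, 55, 49, 59, 76, 70, 70, 71, 71, 61, 53, 56, 32, 90, 131, 131, 129]
140 [129, 128, 129, 127, 129, 129, 127, 100, 82, 82, 68, 58, 53, 44, 46, 48, 50, 55, 56, 52, 93, 121, 121, 119, 123, 129, 128]
145 [130, 128, 130, 128, 128, 129, 128, 129, 130, 126, 113, 97, 59, 48, 49, 53, 57, 54, 54, 75, 119, 123, 126, 130, 129, 129, 129]
150 [122, 131, 130, 129, 131, 131, 129, 130, 128, 131, 124, 81, 57, 64, 71, 71, 68, 65, 68, 75, 117, 131, 129, 130, 131, 130, 129]
155 [81, 93, 117, 120, 113, 98, 100, 117, 121, 112, 74, 52, 61, 64, 71, 76, 81, 79, 77, 70, 99, 123, 121, 122, 122, 122, 123]
160 [85, 85, 97, 127, 102, 83, 86, 86, 84, 82, 58, 51, 63, 71, 70, 70, 71, 68, 65, 64, 99, 123, 122, 121, 121, 122, 122]
165 [82, 79, 78, 76, 75, 75, 76, 77, 77, 67, 57, 58, 52, 57, 63, 64, 60, 59, 56, 76, 107, 123, 123, 123, 123, 123, 124]
170 [84, 74, 76, 77, 77, 77, 60, 37, 31, 34, 41, 53, 65, 78, 85, 86, 89, 86, 76, 72, 97, 104, 113, 113, 113, 115, 115]
```

The mill hangs upright within about 1 px of prediction. I'll lower it into the larger pocket.

```bash
python3 -m handwheel '-0.001 0.001 0.02 0 0 0 0.4; -0.001 0.001 0.035 0 0 0 0.4; -0.001 0.001 0.048 0 0 0 0.4; -0.001 0.001 0.055 0 0 0 0.4; -0.001 0.001 0.057 0 0 0 0.4; -0.001 0.001 0.057 0 0 0 0.4; -0.001 0.001 0.057 0 0 0 0.4'; python3 plan.py .626 .061 .1245 -35.7
```

```text
time_s: 26.05
position: [0.6271, 0.0602, 0.1362]
tcp_rot: [[0.583, 0.812, 0.002], [0.812, -0.583, -0.0], [0.001, 0.001, -1.0]]
force: [-0.2, -0.0, -2.3]
opening: 0.542
grasp_force: 29.8
pos [0.6271 0.0602 0.1362] d [-0.     -0.0014  0.0117] rv [ 0.1 -0.   0. ] rows 1.0 t 26.05 q [-5. 36. 86.  0. 58. 31.] F [-0.2 -0.  -2.3] op 0.542 g 29.8
```

```bash
python3 -m handwheel '0 -0.001 0.006 0 0 0 0.4; 0 -0.001 0.01 0 0 0 0.4; 0 -0.001 0.0115 0 0 0 0.4; 0 -0.001 0.0115 0 0 0 0.4; 0 -0.001 0.0115 0 0 0 0.4'; python3 plan.py .626 .061 .124 -35.7
```

```text
time_s: 26.55
position: [0.6258, 0.0607, 0.124]
tcp_rot: [[0.583, 0.812, 0.0], [0.812, -0.583, -0.0], [0.0, 0.0, -1.0]]
force: [1.0, -0.2, -3.4]
opening: 0.541
grasp_force: 29.8
pos [0.6258 0.0607 0.124 ] d [ 0.0004 -0.      0.    ] rv [ 0. -0.  0.] rows 1.0 t 26.55 q [-5. 37. 86. -0. 56. 31.] F [ 1.  -0.2 -3.4] op 0.541 g 29.8
```

```bash
python3 -m handwheel '0 0 0.001 0 0 0 0.4; 0 0 0.001 0 0 0 0.4; 0 0 0.001 0 0 0 0.58; 0 0 0.001 0 0 0 0.65; 0 0 0.001 0 0 0 0.8; 0 0 0.001 0 0 0 0.8; 0 0 0.001 0 0 0 0.8; 0 0 -0.02 0 0 0 0.8; 0 0 -0.05 0 0 0 0.8; 0 0 -0.09 0 0 0 0.8; 0 0 -0.12 0 0 0 0.8; 0 0 -0.12 0 0 0 0.8'; python3 plan.py .4 .35 .245 -35.7
```

```text
time_s: 27.75
position: [0.629, 0.0606, 0.2497]
tcp_rot: [[0.583, 0.812, 0.011], [0.812, -0.583, -0.001], [0.006, 0.01, -1.0]]
force: [0.3, -0.1, -0.6]
opening: 0.804
grasp_force: 0.0
pos [0.629  0.0606 0.2497] d [ 0.1015 -0.3549  0.0018] rv [ 0.6 -0.3  0. ] rows 8.0 t 27.75 q [-5. 29. 80.  0. 71. 31.] F [ 0.3 -0.1 -0.6] op 0.804 g 0.0
```

```bash
python3 -m handwheel '0.101 -0.355 0 0 0 0 0.8; 0.101 -0.355 0 0 0 0 0.8; 0.101 -0.355 0 0 0 0 0.8; 0.101 -0.355 0 0 0 0 0.8; 0.101 -0.355 0 0 0 0 0.8; 0.101 -0.355 0 0 0 0 0.8; 0.101 -0.355 0 0 0 0 0.8; 0.101 -0.355 0 0 0 0 0.8; 0.101 -0.355 0 0 0 0 0.8; 0.101 -0.355 0 0 0 0 0.8'; python3 - <<'E'
from h import *
from rig import bot,capture
np.set_printoptions(precision=4,suppress=True)
s=bot.read_state(); print(s["position"],s["force"])
c=capture("top");d=capture("scene"); np.savez("t3.npz",**{k:c[k] for k in("color","K","view")})
T=(c["K"],c["view"]);S=(d["K"],d["view"])
a0=load("top0.npz")[0].astype(int); diff=(np.abs(c["color"].astype(int)-a0).max(2)>40).astype(np.uint8)
n,l,st,ce=cv2.connectedComponentsWithStats(cv2.morphologyEx(diff,cv2.MORPH_OPEN,np.ones((2,2))))
for i in range(1,n):
    if st[i,4]>15: print(st[i],ce[i].round(1))
# knob and salt top: bright grey spots in the stand region
for nm,P,im,box in(("top",T,c["color"],(225,90,310,180)),("scene",S,d["color"],(265,110,350,210))):
    h=cv2.cvtColor(im,cv2.COLOR_RGB2HSV); m=((h[...,1]<70)&(h[...,2]>105)).astype(np.uint8); z=np.zeros_like(m); z[box[1]:box[3],box[0]:box[2]]=1
    n,l,st,ce=cv2.connectedComponentsWithStats(m*z)
    for i in range(1,n):
        if st[i,4]>3: print(nm,st[i],ce[i].round(1),"z.168",ray(ce[i],*P,.17)[0,:2],"z.09",ray(ce[i],*P,.092)[0,:2])
E
```

```text
time_s: 28.75
position: [0.3961, 0.3497, 0.2436]
tcp_rot: [[0.582, 0.813, -0.0], [0.813, -0.582, -0.001], [-0.001, 0.0, -1.0]]
force: [0.0, 0.5, 0.6]
opening: 0.797
grasp_force: 0.0
[0.3961 0.3497 0.2436] [0.0087 0.4524 0.573 ]
[271 108  14  13 148] [277.2 113.9]
[153 128  46  36 961] [176.6 149.8]
[251 130  11  11  82] [255.8 135.1]
[331 142  12  21  47] [336.4 152.2]
[218 147  13  17 141] [223.8 154.8]
[364 171   5  10  21] [366.5 175.7]
[    0   193   136   191 14266] [ 55.9 292. ]
[  6 209   7   6  19] [  8.7 211.5]
[266 219  26  17 281] [277.5 227.9]
[287 224   7   6  32] [289.8 226.7]
[220 228   7   6  26] [223.2 230.7]
[225 365  35  19 374] [240.9 374.3]
top [269 107  15  14 160] [276.  113.3] z.168 [0.6734 0.0122] z.09 [0.6979 0.0075]
top [250 132   5   5  20] [251.9 134. ] z.168 [0.6291 0.0655] z.09 [0.6495 0.0658]
top [304 166   6  14  49] [307.3 174.6] z.168 [ 0.5376 -0.0497] z.09 [ 0.5493 -0.0603]
scene [271 110   9  10  62] [275.1 114.1] z.168 [0.6371 0.1876] z.09 [0.7011 0.2816]
scene [285 110   7  11  41] [289.1 115. ] z.168 [0.6681 0.1655] z.09 [0.7359 0.2568]
scene [303 110   3   9  24] [304.  113.9] z.168 [0.7062 0.1498] z.09 [0.7788 0.2391]
scene [312 110   5   8  32] [313.8 113.2] z.168 [0.7314 0.1391] z.09 [0.8071 0.2271]
scene [343 110   7   6  32] [346.  112.2] z.168 [0.8114 0.0992] z.09 [0.8971 0.1822]
scene [344 118   3   6  18] [345.  120.5] z.168 [0.7842 0.0703] z.09 [0.8665 0.1497]
scene [342 129   8  10  67] [346.  133.2] z.168 [0.7506 0.0252] z.09 [0.8287 0.099 ]
scene [320 130   5   2   5] [322.  130.6] z.168 [0.7034 0.0649] z.09 [0.7756 0.1437]
scene [297 137   5   4  14] [298.8 138.6] z.168 [0.6317 0.0671] z.09 [0.695  0.1462]
scene [325 164  12  10  97] [330.8 168.3] z.168 [ 0.6329 -0.0625] z.09 [0.6963 0.0004]
```

Top-view measurements show the mill's knob over the larger pocket (0.629, 0.066) at full height, and the shaker's top over the smaller pocket (0.698, 0.008). The tin and onion are unchanged, and the gripper is clear of everything.

```bash
python3 -c "
from rig import bot
print(bot.hand_in())"
```

```text
the job is handed in; nothing more can be done
None
```

The job is handed in at about 29 s of 104 s, with no verdict shown: by my camera checks the fork, teaspoon, mill and shaker are each in the right bay or pocket, the mill and shaker stayed upright, and the tin and onion did not move.

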